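# Shut and lock the battery cover of a work lamp

### The arm

A 6-joint arm with a two-finger parallel gripper is mounted at the origin on a cart in front of the work surface, level with it; the furniture and walls round the work are solid. World frame = base frame: x ahead of the robot, y to its left, z up, the work surface at z = 0. Lengths are in m, angles in rad, forces in N, time in s.
With the tool pointing down it reaches from about 0.35 to 0.975 m from the base axis. Payload 4.9 kg.
Tool frame: the origin (TCP) lies at the very end of the fingers, on their centre line; the grasp point (between the pads) lies 19 mm behind it; x points along the fingers, y is the direction in which the jaws open and shut, and the axes are right-handed (so a half turn about x gives the same grasp; the last joint's range is limited). The gripper opens to 85 mm and grips with 20 to 120 N. Pads are 22 mm wide; open, the fingers measure 114 mm over their backs; the gripper's body (76 mm by 85 mm) begins 54 mm behind the grasp point. The pads swing forward as they close: fully open they stand 13 mm farther back than shut.
Start: joints at [-1.383, 0.053, 1.613, -0, 1.476, -0.119], TCP at [0.189, -0.596, 0.231] pointing down, gripper open.
Joint ranges: [-3.01, 3.01], [-1.01, 2.22], [0.06, 2.58], [-1.02, 4.17], [0.09, 2.62], [-3.14, 3.14]. Speed limits (rad/s): [2.57, 2.57, 3.14, 3.14, 3.14, 3.14].

### API

Orientations are given as a rotation vector (axis times angle).
In Python, from station import ctrl, get_image, calibration, finish_job, search_frame, cut_out, mark_of gives the robot as it stands. The module is installed in compiled form; this text tells all that it offers.
- The arm moves only by the tool arm_command, never from a script. Its argument "plan" is a list that holds one entry, the list of rows, each a list of 7 numbers: the shift along the tool's x, y, z in m, then the turn, a rotation vector about the tool's x, y, z in degrees, then the finger opening in m, from 0 to 0.0854. A call has 1 to 20 rows; each row shifts and turns the pose as measured when the row begins, along the tool's axes as they then stand; what a row does not reach is not made up. A row lasts 1/12 s, in which the tool goes at most 41.7 mm and 7.16 degrees, less where a joint would pass 70% of its speed; a pose out of reach is approached as far as the arm can. A call with a gripper value outside its range is refused whole. The fingers move at their own pace and stop on an object; "squeeze" is the grip in N (left out, the last holds). Time passes only in rows, so rows that do not move let the fingers close. It gives the time, the measured TCP pose, the force and the opening at its end, in the units of the state.
- ctrl.get_obs(): the state, without advancing time (a new reading comes with each control period).
- get_image(name): name is "scene" or "top" or "wrist"; returns the picture (480x640x3 uint8, red, green, blue); there is no depth.
- calibration(name): a dict with "fx", "fy", "cx", "cy" (pixels), "k1" (the pictures are not rectified: a ray, as slopes to the right and down, at radius r is drawn at 1 + k1 r^2 times it, then the intrinsics apply), "cam_to_world" (4x4, takes a point from camera to world coordinates); the wrist camera has in their place "hand_eye" (4x4, takes a point from camera to tool coordinates, whose origin is the TCP and whose axes are the tool frame's). Camera axes: x right, y down, z forward; pixel columns grow to the right and rows downward; lengths in m; the calibration is good to about 2 mm. A picture is of the moment at which its call begins: read the wrist's pose just before it. calibration takes no time and is no camera call.
- finish_job(): hands the job in, once; it reports no verdict.
Trained networks look in the newest picture that a camera, given by its name, has taken for a name from the list of things; names that differ only in an ending like _2 or _b are one class to them, and where a whole thing is asked for, a point or a joint stands for the part that bears it (a point fixed in the world has none). Each returns a list of dicts, best first, with "conf" (0 to 1); they miss things now and then, are a little off and sometimes report something else, mostly with a low value. They report only what shows in the picture. A call takes as long as a camera call. They do not tell look-alikes from the thing itself.
- search_frame(camera, thing): "at" ([x, y, z] in m, in the coordinates of the camera as it stood for that picture, good to about 4 mm: the middle of the surface that is visible of it).
- cut_out(camera, thing): "mask" (480x640 bool, what is visible of it).
- mark_of(camera, thing): "at" ([x, y, z] in m, in the coordinates of the camera as it stood for that picture, good to about 4 mm: a listed point, or the origin of a listed thing).
The state is a dict: "t": time; "q": joint angles; "dq": joint speeds; "effort": joint torques, N m; "tool_pos": TCP position; "tool_rot": TCP orientation; "contact_force": force on the tool from outside, world axes, zero at the start; "wrist_torque": the same for the moment, N m; "opening": finger opening in m.
Only numpy, scipy, OpenCV 4.12 (cv2) and the standard library are available. Lean on these libraries where they do the work, as an engineer would, in place of code of your own. Each camera call takes 0.05 s, during which the arm holds its last target. There are 200 camera calls.

### The job

The work lamp lies on its lens with its battery cover loose on the sprung batteries. With the fingertips, press the cover down against the batteries and, keeping it down, slide it under the leaf spring until it is fully home; then push the lock slide fully across behind it. Do not lift the cover off the lamp, and leave the other things on the table where they are.

Things in the scene. Friction and masses are not known exactly. Their poses are not given: they have to be found in the camera images.
- lamp: Grey work lamp, 230 x 150 mm, its deck 62 mm high, lying on its lens, firm on the table. Origin: centre of its underside; x is the way in which the cover closes, z up. In the deck is the battery bay, 75 mm wide: a seat for the cover 52 mm high along both sides, keeper lips (4 mm thick, underside 58 mm high) at x -46 to -22 and 20 to 44 mm. A tube handle goes round the far end to x = 139 mm.
- carrier (a joint): Sprung carrier with four batteries in the bay (lamp x -50 to 50, y -27 to 27 mm), beneath the cover. Value in m: 0 free, its top then 60 mm above the table; it goes straight down by up to 0.0088. The push it needs grows from about 3 N to about 13 N. With the cover home it stays down by 0.006 to 0.008.
- cover_land (a point): On the loose black battery cover, top face, middle of the foot of the thumb ledge; x the way it closes, z up. Behind it (-x) is 65 mm of flat face, 62 mm wide, to press on; ahead of it the ledge: 46 mm wide, 7 mm high, upright back face to push against, sloping front. In the lamp's frame it starts at y 0, x -13 to -9, z 72 mm; home is x 15 (at most 16.5, against the stops), z 64 to 66 mm.
- cover_tongue (a point): Middle of front edge of the cover's tongue, at the level of the cover's underside, 55 mm ahead of and 12 mm below cover_land. The cover is a plate 100 x 62 x 12 mm, with the tongue (20 x 50 x 4 mm, round edge) in front and four side tabs 4 mm thick, level with its underside. Raised, the tabs butt against the ends of the keeper lips; with this point 52 to 54 mm above the table they pass beneath.
- leaf (a joint): Steel leaf spring, 30 mm wide, riveted to the lamp's deck beyond the bay and reaching back over its far end, with an upturned nose (about 67 mm high, at lamp x = 47 mm). Value in rad: 0 at rest, grows as the nose is lifted; about 0.12 to 0.21 with the cover's tongue beneath it, which it then presses with 4 to 7 N. Pushing the tongue in under it takes 8 to 13 N.
- lock (a joint): Steel lock slide on the lamp's left (+y) side behind the bay. Value in m: 0 open, 0.026 fully across (towards -y of the lamp) behind the rear edge of the cover. It slides with about 1.5 N and stays where it is left; the cover is in its way until it is home.
- lock_tab (a point): Centre of the upright thumb tab of the lock slide, 14 mm (along lamp x) x 8 mm (along y) x 14 mm high, its foot at 64 mm and its top at 78 mm above the table. Open it is at lamp x = -61.5, y = 60 mm; fully across at y = 34 mm.
- screwdriver: Bystander: screwdriver, 170 x 28 mm, lying to the right of the lamp. Origin: centre of its underside.
- pliers: Bystander: pliers, 170 x 56 x 14 mm, lying to the left of the lamp. Origin: centre of the underside.
- tin: Bystander: open round tin, 60 mm across, 45 mm high, to the right of the lamp's far end. Origin: centre of its underside.
- tape: Bystander: tape measure, 66 x 76 x 34 mm, farther left on the table. Origin: centre of its underside.
- spanner: Bystander: spanner, 227 x 30 x 6 mm, farther left on the table. Origin: centre of its underside.
- oil_can: Bystander: oil can with a thin spout, 70 mm across, 150 mm high, on the right of the table. Origin: centre of its underside.
Not all that is in view belongs to the job. There is more than one size of the part that bears cover_land; the job needs the larger.

How it is judged:
By the outcome, as a careful person would: the job done as asked, in the order asked, and still so for the second after the job is handed in, with the robot touching nothing.
It also fails if it takes over 40 s, if anything falls off the work surface, if the arm or the gripper's body presses on something with over 40 N, if the wrist force passes 120 N, or if a joint passes its speed limit or range.

## Working session

There is one attempt and no reset: what is moved stays moved. The work goes in short steps, Python scripts to look and compute and a tool call to move; the robot and the scene stay as the last step left them, time stands still between calls to the robot, and variables do not carry over. Pictures are saved under pics/ and viewed, about 8 in all and at most 12, crops included, and the job is handed in when it is done.

Besides the shell and the picture viewer there is one more tool, called as name([rows], argument=value, ...), one row to a line, values as JSON. arm_command: Moves the arm, as the interface text tells. Its arguments: {"type":"object","properties":{"plan":{"type":"array","items":{"type":"array","items":{"type":"array","items":{"type":"number"}}}},"squeeze":{"type":"number"}},"required":["plan"]}

```bash
mkdir -p pics
cat > h.py <<'E'
import numpy as np, cv2
from scipy.spatial.transform import Rotation as R
from station import ctrl,get_image,calibration,finish_job,search_frame,cut_out,mark_of
def T():
    o=ctrl.get_obs(); M=np.eye(4); M[:3,:3]=R.from_rotvec(o['tool_rot']).as_matrix(); M[:3,3]=o['tool_pos']; return M
def cw(n):
    c=calibration(n); return c['cam_to_world'] if n!='wrist' else T()@np.array(c['hand_eye'])
def w(n,p): return (np.array(cw(n))@np.r_[p,1])[:3]
def marks(n,things):
    for t in things:
        for d in mark_of(n,t)[:3]: print(n,t,round(d['conf'],2),w(n,d['at']).round(4))
def px2w(n,u,v,z):
    c=calibration(n); xd,yd=(u-c['cx'])/c['fx'],(v-c['cy'])/c['fy']; x,y=xd,yd
    for _ in range(20): s=1+c['k1']*(x*x+y*y); x,y=xd/s,yd/s
    M=np.array(cw(n)); d=M[:3,:3]@[x,y,1]; return M[:3,3]+d*(z-M[2,3])/d[2]
def w2px(n,p):
    c=calibration(n); q=np.linalg.inv(np.array(cw(n)))@np.r_[p,1]; x,y=q[:2]/q[2]; s=1+c['k1']*(x*x+y*y)
    return np.array([c['fx']*x*s+c['cx'],c['fy']*y*s+c['cy']])
def save(n,f):
    im=get_image(n); cv2.imwrite('pics/'+f,im[:,:,::-1]); return im
E
python3 - <<'E'
from h import *
for n in ('top','scene'):
    save(n,n+'1.png')
    marks(n,['lamp','cover_land','cover_tongue','lock_tab','screwdriver','pliers','tin','oil_can'])
o=ctrl.get_obs();print(o); print(T().round(3)); print(calibration('wrist'))
E
```

```text
top cover_land 0.94 [0.3442 0.0643 0.0072]
top cover_land 0.56 [0.5316 0.049  0.0736]
top cover_land 0.38 [ 0.613  -0.3646 -0.0047]
top cover_tongue 0.83 [0.3174 0.0913 0.0013]
top cover_tongue 0.65 [0.5891 0.0493 0.0596]
top lock_tab 0.4 [0.4816 0.107  0.0691]
top screwdriver 0.72 [ 0.519  -0.0935  0.0013]
top screwdriver 0.52 [0.5416 0.1986 0.    ]
top pliers 0.57 [0.5421 0.1977 0.0011]
top pliers 0.57 [0.4797 0.1073 0.0705]
top tin 0.68 [ 0.6588 -0.084  -0.0051]
top oil_can 0.98 [ 0.6111 -0.3638 -0.001 ]
top oil_can 0.39 [ 0.5183 -0.0937  0.0023]
scene cover_land 0.93 [0.5374 0.0522 0.0689]
scene cover_land 0.81 [0.3397 0.0672 0.0036]
scene cover_land 0.46 [ 0.6536  0.3165 -0.0026]
scene cover_tongue 0.84 [ 0.3231  0.0959 -0.0025]
scene cover_tongue 0.63 [0.5887 0.0579 0.0561]
scene lock_tab 0.61 [0.485  0.1116 0.0721]
scene pliers 0.85 [5.436e-01 1.990e-01 1.000e-04]
scene tin 0.94 [ 0.656  -0.0817 -0.0007]
scene oil_can 0.72 [0.5877 0.0555 0.0559]
scene oil_can 0.65 [ 0.6106 -0.3572 -0.0043]
{'t': 0.9, 'q': array([-1.38302855e+00,  5.27071388e-02,  1.61293169e+00,  1.02381956e-0
[... 491 characters left out ...]
orque': array([ 0.04728706, -0.05745843, -0.00223499]), 'opening': 0.08548909151066923}
[[ 0.     0.302 -0.953  0.189]
 [ 0.    -0.953 -0.302 -0.596]
 [-1.    -0.    -0.     0.231]
 [ 0.     0.     0.     1.   ]]
{'fx': 330.39535520383356, 'fy': 330.39535520383356, 'cx': 317.18143344082546, 'cy': 241.57734198828487, 'k1': -0.004759591935344795, 'hand_eye': array([[ 1.09119037e-03, -2.60498350e-01,  9.65473676e-01,
        -1.42785924e-01],
       [ 9.99999177e-01, -3.67877191e-04, -1.22946995e-03,
         6.57951587e-04],
       [ 6.75450637e-04,  9.65474222e-01,  2.60497734e-01,
        -6.52248484e-02],
       [ 0.00000000e+00,  0.00000000e+00,  0.00000000e+00,
         1.00000000e+00]])}
```

View pics/top1.png

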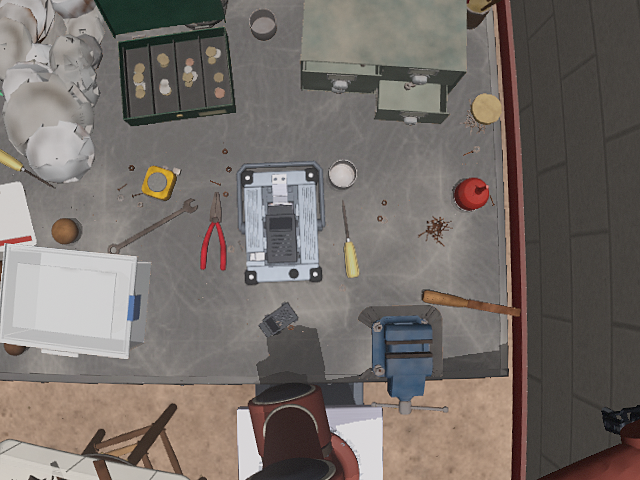

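View pics/scene1.png

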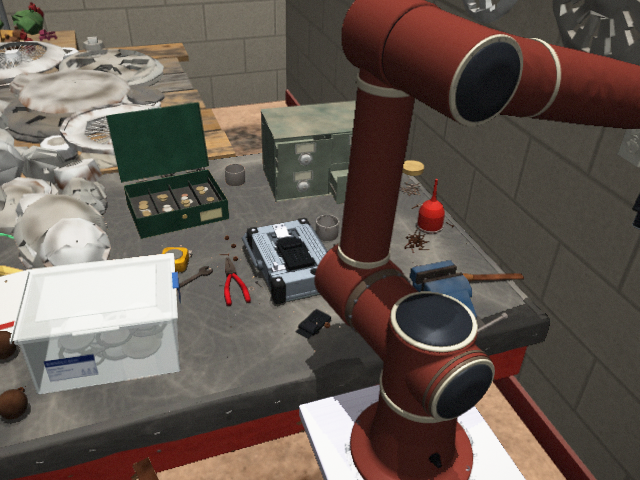

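Top view: the lamp is at about (282,222) with the large cover at about (281,232). The small decoy cover lies on the table at (278,319). The lamp's x axis runs roughly along world x. I'll move above it with the fingers shut.

arm_command([
  [[-0.02,0,0,5.87,0,0,0],[-0.02,0,0,5.87,0,0,0],[-0.02,0,0,5.87,0,0,0],[0,-0.036,-0.02,0,0,0,0],[0,-0.036,-0.02,0,0,0,0],[0,-0.036,-0.02,0,0,0,0],[0,-0.036,-0.02,0,0,0,0],[0,-0.036,-0.02,0,0,0,0],[0,-0.036,-0.02,0,0,0,0],[0,-0.036,-0.02,0,0,0,0],[0,-0.036,-0.02,0,0,0,0],[0,-0.036,-0.02,0,0,0,0],[0,-0.036,-0.02,0,0,0,0],[0,-0.036,-0.02,0,0,0,0],[0,-0.036,-0.02,0,0,0,0],[0,-0.036,-0.02,0,0,0,0],[0,-0.036,-0.02,0,0,0,0],[0,-0.036,-0.02,0,0,0,0],[0,-0.036,-0.02,0,0,0,0]],
], squeeze=40)

```text
t: 2.48
tool_pos: [0.5216, -0.021, 0.2964]
tool_rot: [-2.219, 0.041, 2.196]
contact_force: [0.8, -0.5, 0.1]
opening: -0.0
```

arm_command([
  [[0.01,-0.036,-0.005,0,0,0,0],[0.01,-0.036,-0.005,0,0,0,0],[0,0,0,0,0,0,0]],
])

```text
t: 2.73
tool_pos: [0.537, 0.0599, 0.2766]
tool_rot: [-2.226, 0.031, 2.195]
contact_force: [-0.3, 0.2, 0.2]
opening: 0.0001
```

Run:
```python
from h import *
print(T().round(4))
save('wrist','w1.png')
marks('wrist',['lamp','cover_land','cover_tongue','lock_tab','leaf'])
```

```text
[[ 0.0139 -0.025  -0.9996  0.537 ]
 [-0.0032 -0.9997  0.025   0.0599]
 [-0.9999  0.0029 -0.0139  0.2766]
 [ 0.      0.      0.      1.    ]]
wrist cover_land 0.91 [0.5336 0.0493 0.0763]
wrist cover_land 0.7 [0.5391 0.1894 0.005 ]
wrist cover_tongue 0.73 [0.5917 0.0457 0.0678]
wrist cover_tongue 0.34 [0.5344 0.0463 0.0743]
wrist lock_tab 0.78 [0.4828 0.1025 0.0706]Traceback (most recent call last):
  File "<stdin>", line 4, in <module>
  File "h.py", line 11, in marks
    for d in mark_of(n,t)[:3]: print(n,t,round(d['conf'],2),w(n,d['at']).round(4))
             ~~~~~~~^^^^^
ValueError: it knows: cover_land, cover_tongue, lamp, lock_tab, oil_can, pliers, screwdriver, spanner, tape, tin
```

View pics/w1.png

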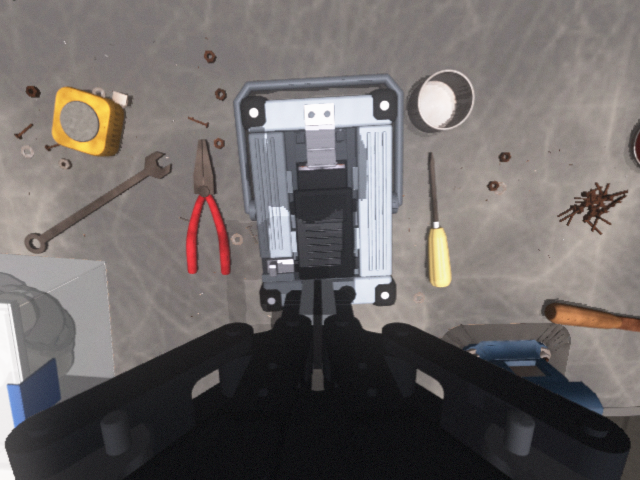

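The wrist view shows the corner screws at (254,113), (384,106), (271,297) and (385,295). The cover spans about (298-355, 165-278), the leaf is at (320,150) and the lock at (280,268).

Run:
```python
from h import *
P=[px2w('wrist',u,v,.064) for u,v in[(254,113),(384,106),(271,297),(385,295),(320,113),(320,167),(278,268)]]
for p in P: print(p.round(4))
c=sum(P[:4])/4; print('c',c.round(4))
for a,b in((2,0),(3,1)): d=P[a]-P[b]; print(np.degrees(np.arctan2(-d[1],-d[0])))
for a,b in((0,1),(2,3)): d=P[a]-P[b]; print(np.degrees(np.arctan2(-d[0],d[1])))
im=cv2.imread('pics/w1.png')[85:305,225:410]; cv2.imwrite('pics/w1c.png',cv2.resize(im,None,fx=2.7,fy=2.7,interpolation=3))
```

```text
[0.6476 0.1125 0.064 ]
[ 0.65   -0.0201  0.064 ]
[0.4452 0.1088 0.064 ]
[ 0.4429 -0.0245  0.064 ]
[0.6454 0.0452 0.064 ]
[0.5915 0.0469 0.064 ]
[0.4806 0.0984 0.064 ]
c [0.5464 0.0442 0.064 ]
1.0417896039827872
1.2099452316305592
1.0044783133858954
-0.9726452221243936
```

View pics/w1c.png

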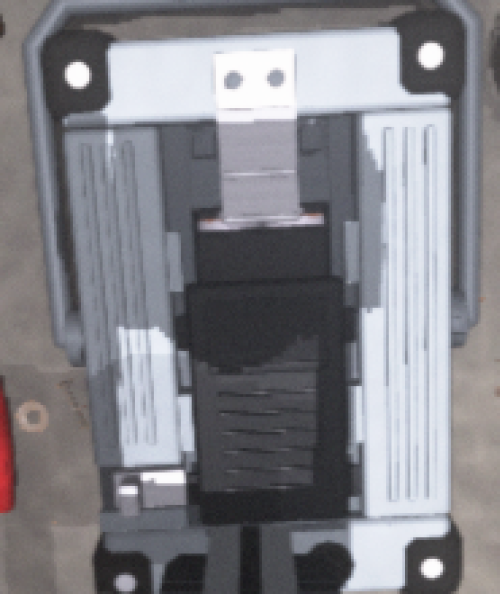

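arm_command([
  [[0.02,0.004,0.008,-2.4,-0.8,0,0],[0.03,0.004,0.008,0,0,0,0],[0.03,0.005,0.008,0,0,0,0],[0.03,0,0,0,0,0,0],[0.03,0,0,0,0,0,0],[0.03,0,0,0,0,0,0],[0.015,0,0,0,0,0,0],[0,0,0,0,0,0,0]],
])

```text
t: 3.65
tool_pos: [0.5191, 0.0249, 0.0968]
tool_rot: [-2.246, 0.023, 2.196]
contact_force: [-0.2, -0.2, 0.9]
opening: 0.0003
```

Run:
```python
from h import *
print(T().round(4))
im=save('wrist','w2.png')
marks('wrist',['cover_land','cover_tongue','lock_tab'])
```

```text
[[ 0.0225 -0.0109 -0.9997  0.5191]
 [-0.0098 -0.9999  0.0107  0.0249]
 [-0.9997  0.0096 -0.0226  0.0968]
 [ 0.      0.      0.      1.    ]]
wrist cover_land 0.67 [0.5334 0.052  0.0766]
wrist cover_tongue 0.71 [0.5927 0.0512 0.0704]
wrist lock_tab 0.7 [0.4855 0.1098 0.0748]
```

View pics/w2.png

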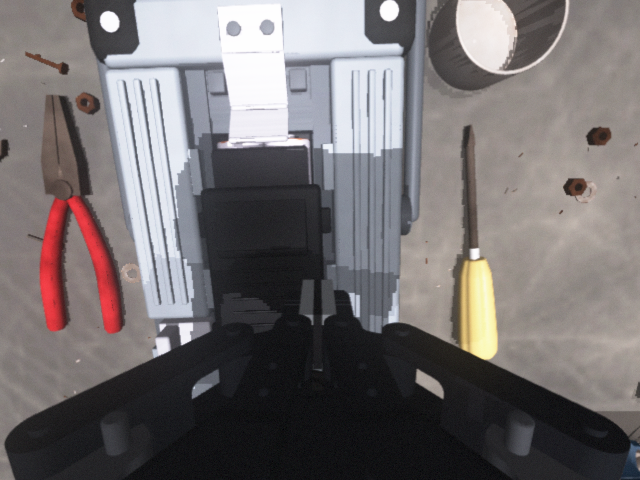

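The leaf, cover and tin are clear, and the finger tip shows about 25 mm right of the cover's centre line (col 317 against about 263). I'll correct y and the tilt.

arm_command([
  [[0,-0.012,0.003,-1.6,-1.3,-0.5,0],[0.005,-0.011,0.003,0,0,0,0],[0.003,0,0,0,0,0,0],[0,0,0,0,0,0,0],[0,0,0,0,0,0,0]],
])

```text
t: 4.27
tool_pos: [0.5211, 0.0512, 0.1009]
tool_rot: [2.231, 0.023, -2.188]
contact_force: [-0.5, 0.7, 0.4]
opening: -0.0002
```

Run:
```python
from h import *
print(T().round(4),ctrl.get_obs()['contact_force'].round(2))
```

```text
[[ 0.0195  0.0224 -0.9996  0.5211]
 [-0.0011 -0.9997 -0.0225  0.0512]
 [-0.9998  0.0016 -0.0194  0.1009]
 [ 0.      0.      0.      1.    ]] [-0.53  0.71  0.4 ]
```

arm_command([
  [[0.006,0.003,0.005,0,-1.1,0,0],[0.006,0.001,0.005,0,0,0,0],[0.006,0,0.001,0,0,0,0],[0,0,0,0,0,0,0]],
])

```text
t: 4.6
tool_pos: [0.5093, 0.0467, 0.0814]
tool_rot: [2.207, 0.024, -2.21]
contact_force: [-0.1, 0.1, -0.8]
opening: 0.0
```

Run:
```python
from h import *
print(T().round(4),ctrl.get_obs()['contact_force'].round(2))
```

```text
[[-0.0012  0.0234 -0.9997  0.5093]
 [-0.002  -0.9997 -0.0234  0.0467]
 [-1.      0.002   0.0012  0.0814]
 [ 0.      0.      0.      1.    ]] [-0.06  0.1  -0.82]
```

arm_command([
  [[0.004,0,0,0,0,0,0],[0.004,0,0,0,0,0,0],[0.003,0,0,0,0,0,0]],
])

```text
t: 4.85
tool_pos: [0.509, 0.0463, 0.0694]
tool_rot: [2.208, 0.023, -2.211]
contact_force: [-1.4, 0.1, 5.1]
opening: 0.0004
```

arm_command([
  [[0.003,0,0,0,0,0,0],[0.003,0,0,0,0,0,0]],
])

```text
t: 5.02
tool_pos: [0.5104, 0.0462, 0.0651]
tool_rot: [2.21, 0.023, -2.209]
contact_force: [-2.5, -0.3, 9.8]
opening: -0.0001
```

arm_command([
  [[0.003,0,0,0,0,0,0],[0.003,0,0,0,0,0,0]],
])

```text
t: 5.18
tool_pos: [0.5139, 0.0459, 0.064]
tool_rot: [2.216, 0.022, -2.202]
contact_force: [-4.7, -0.6, 18.9]
opening: -0.0002
```

arm_command([
  [[0.003,0,-0.003,0,0,0,0],[0.003,0,-0.003,0,0,0,0]],
])

```text
t: 5.35
tool_pos: [0.5243, 0.0458, 0.0641]
tool_rot: [2.224, 0.021, -2.193]
contact_force: [-2.8, -0.8, 12.1]
opening: -0.0001
```

arm_command([
  [[0.004,0,-0.003,0,0,0,0],[0.004,0,-0.003,0,0,0,0]],
])

```text
t: 5.52
tool_pos: [0.5343, 0.0456, 0.0639]
tool_rot: [2.228, 0.021, -2.187]
contact_force: [-8.2, 0.8, 20.5]
opening: -0.0002
```

arm_command([
  [[0.004,0,-0.003,0,0,0,0],[0.004,0,-0.003,0,0,0,0]],
])

```text
t: 5.68
tool_pos: [0.5432, 0.0455, 0.0639]
tool_rot: [2.228, 0.021, -2.186]
contact_force: [-20.7, 0.3, 30.1]
opening: 0.0
```

arm_command([
  [[0.003,0,-0.004,0,0,0,0]],
])

```text
t: 5.77
tool_pos: [0.5479, 0.0456, 0.0641]
tool_rot: [2.227, 0.021, -2.186]
contact_force: [-6.7, 0.6, 10.7]
opening: 0.0002
```

arm_command([
  [[0.003,0,-0.004,0,0,0,0],[0.003,0,-0.004,0,0,0,0]],
])

```text
t: 5.93
tool_pos: [0.5521, 0.0457, 0.0639]
tool_rot: [2.207, 0.021, -2.205]
contact_force: [-35.8, -0.7, 40.4]
opening: -0.0001
```

arm_command([
  [[0.002,0,-0.001,0,0,0,0],[0.002,0,-0.002,0,0,0,0]],
])

```text
t: 6.1
tool_pos: [0.5517, 0.0458, 0.064]
tool_rot: [2.191, 0.022, -2.219]
contact_force: [-16.1, -0.3, 18.5]
opening: -0.0002
```

Run:
```python
from h import *
o=ctrl.get_obs();print(o['tool_pos'].round(4),o['contact_force'].round(1))
im=save('wrist','w3.png'); cv2.imwrite('pics/w3c.png',cv2.resize(im[0:340,60:460],None,fx=1.7,fy=1.7)[:,:,::-1])
marks('wrist',['cover_land','cover_tongue'])
save('top','t3.png'); marks('top',['cover_land'])
```

```text
[0.5517 0.0458 0.064 ] [-16.1  -0.3  18.5]
wrist cover_land 0.77 [0.5636 0.0546 0.0662]
```

View pics/w3c.png

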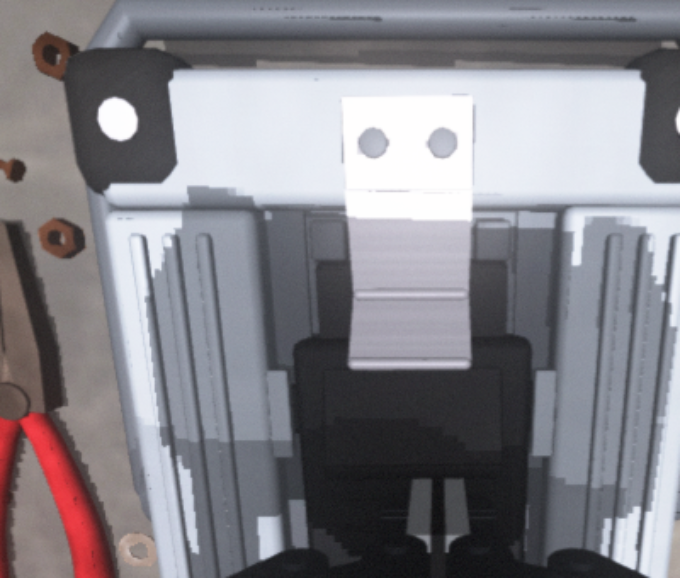

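The tongue is under the leaf (nose at crop (410,360)) and the cover front sits under the nose. The arm stalls against the stops at 16–36 N. Now I'll release straight up and go to the lock.

arm_command([
  [[0.001,0,-0.003,0,0,0,0],[-0.002,0,0,0,0,0,0],[-0.01,0,0,0,0,0,0],[-0.02,0,0,0,0,0,0],[-0.02,0,0,0,0,0,0],[0,-0.025,0.02,0,0,0,0],[0,-0.025,0.02,0,0,0,0],[0,-0.02,0.015,0,0,0,0],[0,-0.01,0.005,0,0,0,0],[0,0,0,0,0,0,0],[0,0,0,0,0,0,0]],
])

```text
t: 7.27
tool_pos: [0.4924, 0.1265, 0.1235]
tool_rot: [2.19, 0.019, -2.221]
contact_force: [-0.0, -0.6, 0.0]
opening: 0.0002
```

Run:
```python
from h import *
print(T().round(4),ctrl.get_obs()['contact_force'].round(1))
im=save('wrist','w4.png')
marks('wrist',['cover_land','cover_tongue','lock_tab'])
save('top','t4.png'); marks('top',['cover_land','cover_tongue','lock_tab'])
save('scene','s4.png'); marks('scene',['cover_land','cover_tongue','lock_tab'])
```

```text
[[-0.014   0.0243 -0.9996  0.4924]
 [-0.0069 -0.9997 -0.0242  0.1265]
 [-0.9999  0.0065  0.0142  0.1235]
 [ 0.      0.      0.      1.    ]] [-0.  -0.6  0. ]
wrist cover_land 0.61 [0.5613 0.0537 0.0678]
wrist lock_tab 0.61 [0.4819 0.1086 0.0699]
top cover_land 0.8 [0.3438 0.0628 0.0088]
top cover_land 0.61 [0.5617 0.0465 0.0676]
top cover_tongue 0.61 [ 0.3155  0.0917 -0.0024]
top cover_tongue 0.58 [0.617  0.0544 0.0507]
top cover_tongue 0.26 [ 0.5181 -0.0919  0.0006]
scene cover_land 0.71 [0.5653 0.0522 0.0641]
scene cover_land 0.17 [ 0.6511  0.3193 -0.0021]
scene cover_tongue 0.62 [0.6182 0.0553 0.0489]
scene lock_tab 0.68 [0.4858 0.1107 0.0755]
scene lock_tab 0.52 [ 0.6123 -0.3586 -0.0015]
```

View pics/w4.png

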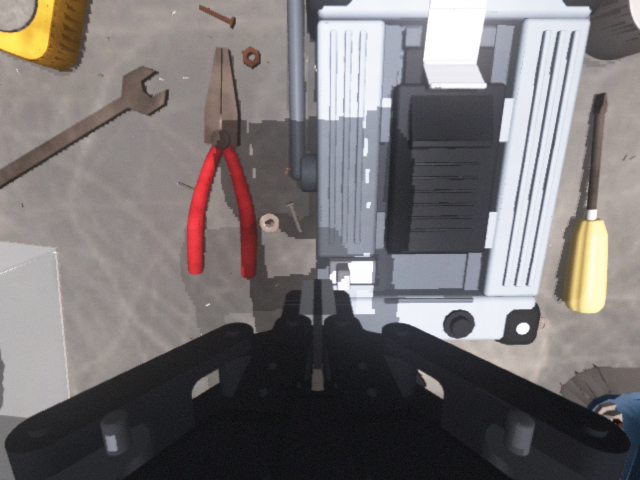

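The cover is home, at (447,165) with the leaf over the tongue. The lock is open, with its tab at about (340,270). Next I'll go down on its outer side.

arm_command([
  [[0,-0.006,0.005,0,0.8,0,0],[0,-0.004,0.004,0,0,0,0],[0.012,0,0,0,0,0,0],[0.012,0,0,0,0,0,0],[0.012,0,0,0,0,0,0],[0,0,0,0,0,0,0],[0,0,0,0,0,0,0]],
])

```text
t: 8.45
tool_pos: [0.4806, 0.1373, 0.0828]
tool_rot: [2.206, 0.02, -2.207]
contact_force: [-0.7, -0.0, -0.6]
opening: -0.0
```

arm_command([
  [[0.006,0,-0.002,0,0,0,0],[0.006,0,0,0,0,0,0],[0,0,0,0,0,0,0]],
])

```text
t: 8.7
tool_pos: [0.4826, 0.1372, 0.0692]
tool_rot: [2.205, 0.02, -2.208]
contact_force: [-0.7, -1.1, -0.0]
opening: 0.0003
```

arm_command([
  [[0,0.004,0,0,0,0,0],[0,0.004,0,0,0,0,0],[0,0.004,0,0,0,0,0]],
])

```text
t: 8.95
tool_pos: [0.4832, 0.1249, 0.0693]
tool_rot: [2.205, 0.021, -2.207]
contact_force: [0.6, 2.1, -0.1]
opening: -0.0001
```

arm_command([
  [[0,0.005,0,0,0,0,0],[0,0.005,0,0,0,0,0],[0,0.005,0,0,0,0,0],[0,0.005,0,0,0,0,0]],
])

```text
t: 9.28
tool_pos: [0.4843, 0.1036, 0.0706]
tool_rot: [2.208, 0.023, -2.207]
contact_force: [-0.9, 2.8, 0.0]
opening: -0.0001
```

arm_command([
  [[0,0.003,0,0,0,0,0],[0,0.003,0,0,0,0,0]],
])

```text
t: 9.45
tool_pos: [0.4845, 0.0994, 0.0709]
tool_rot: [2.215, 0.029, -2.212]
contact_force: [-0.7, 20.1, 0.5]
opening: 0.0001
```

arm_command([
  [[0,0.003,0,0,0,0,0],[0,0.003,0,0,0,0,0]],
])

```text
t: 9.62
tool_pos: [0.4845, 0.0998, 0.0712]
tool_rot: [-2.221, -0.046, 2.216]
contact_force: [-1.1, 14.6, 0.5]
opening: -0.0005
```

arm_command([
  [[0,-0.006,0,0,0,0,0],[0,-0.01,0,0,0,0,0],[-0.015,-0.01,0,0,0,0,0],[-0.03,0,0,0,0,0,0],[-0.03,0,0.01,0,0,0,0],[-0.03,0,0.02,0,0,0,0],[0,0,0,0,0,0,0]],
])

```text
t: 10.2
tool_pos: [0.4515, 0.1232, 0.1792]
tool_rot: [2.217, 0.039, -2.225]
contact_force: [0.2, 0.7, 0.6]
opening: 0.0
```

Run:
```python
from h import *
print(T()[:3,3].round(4),ctrl.get_obs()['contact_force'].round(1))
im=save('wrist','w5.png'); cv2.imwrite('pics/w5c.png',cv2.resize(im[0:340,150:560],None,fx=1.7,fy=1.7)[:,:,::-1])
marks('wrist',['cover_land','lock_tab'])
save('top','t5.png'); marks('top',['cover_land','lock_tab','screwdriver','pliers','tin'])
save('scene','s5.png'); marks('scene',['cover_land','cover_tongue','lock_tab'])
```

```text
[0.4515 0.1232 0.1792] [0.2 0.7 0.6]
wrist cover_land 0.95 [0.5624 0.0545 0.0613]
wrist cover_land 0.92 [0.3404 0.0656 0.0074]
wrist lock_tab 0.74 [0.481  0.083  0.0614]
top cover_land 0.89 [0.5647 0.0487 0.0683]
top cover_land 0.88 [0.3434 0.0647 0.0091]
top pliers 0.66 [0.5435 0.1962 0.0011]
top tin 0.96 [ 0.6587 -0.0805 -0.0027]
scene cover_land 0.55 [0.5683 0.0533 0.0623]
scene cover_tongue 0.96 [0.6175 0.0546 0.0501]
scene lock_tab 0.7 [0.5647 0.0497 0.0631]
scene lock_tab 0.68 [0.489  0.085  0.0721]
```

View pics/w5c.png

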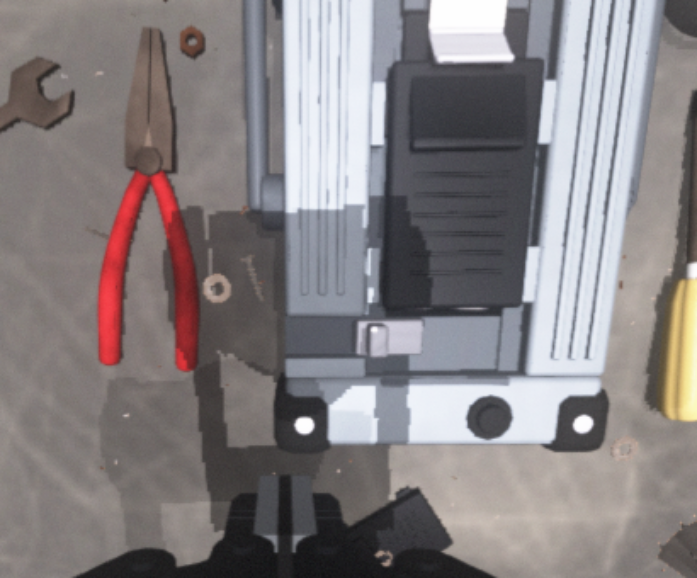

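The lock blade now lies behind the cover's rear edge (crop (390,337)). The cover is home and the leaf is on the tongue. Handing in.

```bash
python3 -c "
from h import *
print(finish_job())"
```

```text
the job is handed in; nothing more can be done
None
```

I closed the cover, pushed the lock slide across behind it and handed the job in at about 10.4 s. No verdict was reported.

- **Cover:** I pressed it down with the shut fingertips until its top face was about 64 mm high. Still pressing, I slid it forward under the leaf spring until it stalled against the stops, with up to 36 N forward and 40 N down at the fingertips. The last wrist picture shows the tongue under the leaf. The cover reads about x = 0.562 m in the world frame, against about 0.561 m worked out for home.
- **Lock:** I pushed the tab about 26 mm towards -y until it stopped hard at about 20 N. The camera marks also moved by 26 mm, and the picture shows the slide behind the cover's rear edge.
- **Other things:** the pliers and tin read the same places as before, to within 4 mm. The last picture shows the screwdriver only partly, and the network missed it in the last top view, so I have no number for it. I did not check the others afterwards; the arm never went near them.
- **Disagreements:** the three cameras' readings of the cover differ by up to about 6 mm, which is about the networks' error. One scene reading put the lock tab on the cover, which I took as false.

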